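Crank a welding positioner round to its index

TASK

Two hand-cranked welding positioners stand on the fixture table. On the one that carries the pipe stub with the round flange, take hold of the crank's loose black sleeve and, keeping hold of it all the way, crank clockwise (seen from above) until the red tab on its platter stands at its own yellow pointer; then let go and leave it there. Leave the other positioner's crank alone.

Things in the scene. Friction and masses are not known exactly. Their poses are not given: they have to be found in the camera images.
- flange_unit: The blue positioner carrying the round-flanged pipe stub (a round dark flange 90 mm across on a 38 mm tube on a rusty box section; its top is 169 mm above the table). Fixed. Base 370 x 130 mm. The origin lies on the table under the vertical crank axis; its z is up, and its x axis runs from the crank axis to the vertical axis of the round aluminium platter (180 mm across), 190 mm away. The blue hub column and the steel hub on the crank axis reach 100 mm above the table.
- flange_sleeve: The upright black grip sleeve on that positioner's crank, 27 mm across and 74 mm tall, spanning 101 to 175 mm above the table, with a thin steel cap to 182 mm. The origin is the middle of the sleeve, 138 mm above the table. It spins freely about its own vertical axis and travels in a circle of 65 mm radius about the crank axis. Below it is a steel crank arm whose top is 98 mm above the table. The crank takes about 2 N at the sleeve and stays where it is left.
- flange_crank (a joint): Angle of that positioner's crank, rad; grows as the crank turns clockwise seen from above. The platter turns the same way by half the crank's angle. Stops at -0.9 and 4.9. It starts within 0.6 of 0, and the job always lies clockwise: 1.6 to 4.5 rad of crank from the start.
- flange_mark (a point): Outer end of the red tab (26 x 18 mm) on that positioner's platter, 90 mm from the platter axis, 83 mm above the table; it turns with the platter.
- flange_index (a point): Tip of the fixed yellow pointer that belongs to that positioner, 90 mm from the platter axis, 93 mm above the table; it stands just above the path of the red tab.
- box_sleeve: The same kind of black sleeve on the crank of the other, otherwise alike positioner, which carries a flat square plate with two upright ribs; not to be moved. The origin is the middle of the sleeve, 138 mm above the table.
Not all that is in view belongs to the job. What is shaped like the part that bears flange_index but blue or pink is not meant.

How it is judged (in metres and radians):
On the way, in this order (a step that is already met when the one before it is completed fails the run):
1. the sleeve of the flange positioner's crank is held, near where it started (contact force between the fingers and flange_sleeve above 3 N and distance of flange_sleeve from where it was at the start of the episode below 0.04 m), for 0.2 s.
2. with the sleeve held, the red tab has come within 60 mm of the yellow pointer (contact force between the fingers and flange_sleeve above 3 N and horizontal distance between flange_mark and flange_index below 0.06 m).
3. with the sleeve still held, the red tab stands at the yellow pointer (within 18 mm) (contact force between the fingers and flange_sleeve above 3 N and horizontal distance between flange_mark and flange_index below 0.018 m), for 0.2 s.
At the end, for the whole second after the job is handed in: The red tab stands within 18 mm (level distance, mark to pointer tip) of its yellow pointer, the crank is at rest, and the other positioner's sleeve is within 20 mm of where it was (horizontal distance between flange_mark and flange_index below 0.018 m and not (velocity of joint flange_crank above 0.05 rad/s or velocity of joint flange_crank below -0.05 rad/s) and distance of box_sleeve from where it was at the start of the episode below 0.02 m); the robot touches nothing.
It fails at once if the crank turns while the hand is off its sleeve (grasp point over 50 mm from the sleeve's middle) ((velocity of joint flange_crank above 0.4 rad/s or velocity of joint flange_crank below -0.4 rad/s) and distance between the grasp point and flange_sleeve above 0.05 m).
It fails at once if the other positioner's crank is turned (its sleeve moved over 20 mm) (distance of box_sleeve from where it was at the start of the episode above 0.02 m).
It also fails if it takes over 45 s, if anything falls off the work surface, if the arm or the gripper's body presses on something with over 40 N, if the wrist force passes 120 N, or if a joint passes its speed limit or range.

ROBOT

A 6-joint arm with a two-finger parallel gripper is mounted at the origin on the work surface. World frame = base frame: x ahead of the robot, y to its left, z up, the work surface at z = 0. Lengths are in mm, angles in rad, forces in N, time in s.
With the tool pointing down it reaches from about 275 to 825 mm from the base axis. Payload 5.2 kg.
Tool frame: the origin (TCP) lies on the centre line of the jaws, within the pads' length; the fingertips stand 25 mm ahead of it and the grasp point (between the pads) lies 6 mm ahead of it (manip.tcp_to_tips is the distance from the TCP to the fingertips, in mm); z points along the fingers, y is the line along which they close (so a half turn about z gives the same grasp; the last joint's range is limited). The gripper opens to 93 mm and grips with 3 to 60 N. Pads are 15 mm wide; open, the fingers measure 128 mm over their backs; the gripper's body (75 mm by 188 mm) begins 65 mm behind the grasp point.
Start: joints at [-1.457, 0.259, 1.535, -0, 1.348, -0.203], TCP at [171.361, -522.629, 243.653] pointing down, gripper open.
Joint ranges: [-3.14, 3.14], [-0.91, 2.08], [0.19, 2.58], [-1.22, 4.36], [0.22, 2.71], [-3.12, 3.12]. Speed limits (rad/s): [2.57, 2.57, 3.14, 3.14, 3.14, 3.14].

INTERFACE

Orientations are given as a unit quaternion [x, y, z, w].
In Python, from workcell import manip gives the robot as it stands.
- The arm moves only by the tool step_arm, never from a script. Its argument "commands" is one flat list of numbers, 4 for each row, row after row: the shift along the tool's x, y, z in cm, then the turn about the tool's z in rad. In form: [dx, dy, dz, spin, dx, dy, dz, spin, ...]. A call has 1 to 12 rows; each row shifts and turns the commanded pose from where the row before left it, along the tool's axes as they then stand; what a row does not reach is not made up. A row lasts 1/12 s, in which the tool goes at most 41.7 mm and 7.16 degrees, less where a joint would pass 70% of its speed; a pose out of reach is approached as far as the arm can. A call is refused whole if a number of a shift passes 4.17 or a number of a turn 0.125, either way. A call with a gripper value outside its range is refused whole. "hand" is the finger opening in cm, from 0 to 9.3, set as the call begins (left out, the last holds). The fingers move at their own pace and stop on an object; the grip force is fixed at half the most. Time passes only in rows, so rows that do not move let the fingers close. It gives the time, the measured TCP pose, the force, the opening and the grip force at its end, in the units of the state.
- manip.read_state(): the state, without advancing time (a new reading comes with each control period).
- manip.camera(name): name is "side" or "top" or "wrist"; returns (picture, depth): 420x560x3 uint8, red, green, blue; 420x560 float32, mm along the optical axis (not along the pixel's ray), 0 where there is no reading.
- manip.calibration(name): a dict with "camera_matrix" (3x3 intrinsics, pixels), "R" (3x3) and "t" (3): a world point X has camera coordinates R X + t; the wrist camera has in their place "T_tool_cam" (4x4, takes a point from camera to tool coordinates, whose origin is the TCP and whose axes are the flange's). Camera axes: x right, y down, z forward; pixel columns grow to the right and rows downward; lengths in mm; the calibration is good to about 2 mm. A picture is of the moment at which its call begins: read the wrist's pose just before it. calibration takes no time and is no camera call.
- manip.sign_off(): hands the job in; it is judged then, once.
The state is a dict: "time_s": time; "qpos": joint angles; "joint_vel": joint speeds; "tau": joint torques, N m; "tcp_pos": TCP position; "eef_rot": TCP orientation; "ft_force": force on the tool from outside, world axes, zero at the start; "torque": the same for the moment, N m; "width": finger opening in mm; "finger_force": force on a finger pad.
Only numpy, scipy, OpenCV 4.12 (cv2) and the standard library are available. Lean on these libraries where they do the work, as an engineer would, in place of code of your own. Each camera call takes 0.05 s, during which the arm holds its last target. There are 200 camera calls.

## Working session

There is one attempt and no reset: what is moved stays moved. The work goes in short steps, Python scripts to look and compute and a tool call to move; the robot and the scene stay as the last step left them, time stands still between calls to the robot, and variables do not carry over. Pictures are saved under pics/ and viewed, at most 10 in all, crops included, and the job is handed in when it is done.

Besides the shell and the picture viewer there is one more tool, called after "Emit:" as a command line: name --argument value ..., lists and objects as JSON in quotes. step_arm: Moves the arm, as the interface text tells. Its arguments: {"type":"object","properties":{"commands":{"type":"array","items":{"type":"number"}},"hand":{"type":"number"}},"required":["commands"]}

```bash
mkdir -p pics; cat > h.py <<'E'
import numpy as np, cv2
from workcell import manip
def ray(name,uv,z,c=None):
    c=c or manip.calibration(name); K=np.array(c["camera_matrix"]);R=np.array(c["R"]);t=np.array(c["t"])
    o=-R.T@t; d=R.T@np.linalg.solve(K,[uv[0],uv[1],1.]); return o+d*(z-o[2])/d[2]
E
python3 - <<'E'
from h import *
for n in ("top","side"):
    p,d=manip.camera(n); np.savez(f"{n}.npz",p=p,d=d); cv2.imwrite(f"pics/{n}.png",p[:,:,::-1])
s=manip.read_state(); print(s["eef_rot"],s["tcp_pos"],s["time_s"])
E
```

```text
[ 9.87478055e-01  1.57754380e-01  2.10525967e-05 -8.04204450e-04] [ 171.30585807 -522.17674198  242.90534762] 0.1
```

View pics/top.png

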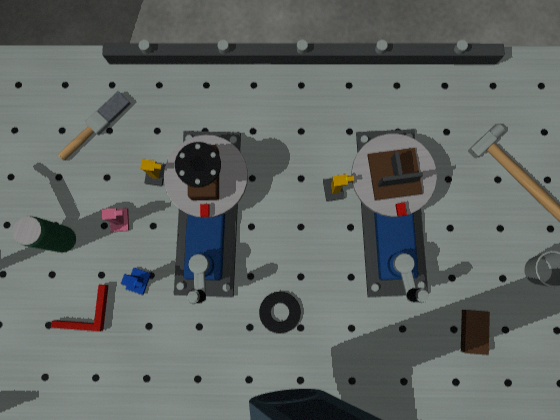

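View pics/side.png

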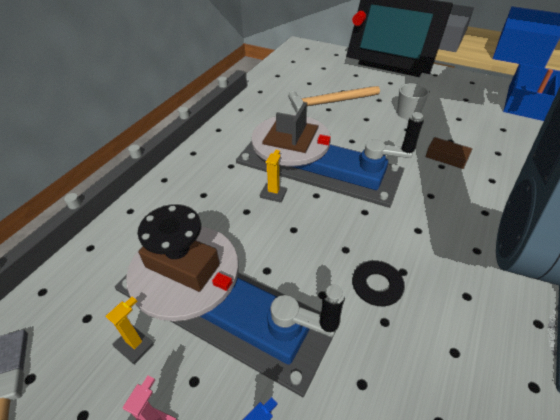

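Candidates for the flange sleeve in the top view: the sleeve at (197,296) on the left unit, with the round black flange, and the one at (415,296) on the right unit, with the ribbed square plate. The left one fits the description. Pointer candidates are yellow (152,167), yellow (342,182) on the box unit, pink (115,217) and blue (136,280). The left yellow one belongs to the flange unit. Red tab candidates are (205,210), (402,208) and the red square tool at (100,310). I choose the first.

```bash
python3 - <<'E'
from h import *
for n in ("top","side"):
    f=np.load(n+".npz"); p=f["p"]; hsv=cv2.cvtColor(p,cv2.COLOR_RGB2HSV)
    for nm,lo,hi in (("yellow",(18,150,90),(32,255,255)),("red",(0,200,90),(5,255,255))):
        m=cv2.inRange(hsv,lo,hi); k,l,st,c=cv2.connectedComponentsWithStats(m)
        for i in range(1,k):
            if st[i,4]>25: print(n,nm,st[i],c[i].round(1), ray(n,c[i],88).round(0)[:2])
for nm,uv,z in (("hub",(199,262),100),("platter",(205,176),80),("cap",(197,296),182),("boxcap",(416,296),182)):
    print(nm,ray("top",uv,z).round(1))
for nm,uv,z in (("cap",(335,293),182),("hub",(285,307),100)): print("side",nm,ray("side",uv,z).round(1))
p=np.load("top.npz")["p"][130:320,120:270]; q=np.load("side.npz")["p"][190:380,90:370]
p=cv2.resize(p,None,fx=3,fy=3,interpolation=2); q=cv2.resize(q,None,fx=1.25,fy=1.25)
o=np.zeros((570,800,3),np.uint8); o[:p.shape[0],:450]=p; o[:q.shape[0],450:800]=q
cv2.imwrite("pics/c.png",o[:,:,::-1])
E
```

```text
top yellow [140 159  21  13 182] [149.2 165.1] [688. 322.]
top yellow [331 174  23  19 216] [340.6 180.5] [656. -80.]
top red [396 203  11  13 105] [400.9 208.9] [ 597. -204.]
top red [201 205   8  12  91] [204.4 210.2] [592. 202.]
top red [ 51 285  54  46 545] [ 86.  315.9] [374. 437.]
side yellow [265 150  15  44 476] [272.9 171.5] [640. -50.]
side yellow [106 297  36  52 823] [124.8 322.3] [671. 327.]
side red [353  11  13  15 134] [358.9  17.8] [ 761. -885.]
side red [318 135  12  10  84] [323.5 139.5] [ 593. -193.]
side red [213 273  19  17 206] [221.9 281.1] [588. 208.]
hub [484.  208.5 100. ]
platter [666.5 204.5  80. ]
cap [416.2 196.7 182. ]
boxcap [ 419.9 -207.6  182. ]
side cap [413.3 206.  182. ]
side hub [479.5 209.  100. ]
```

View pics/c.png

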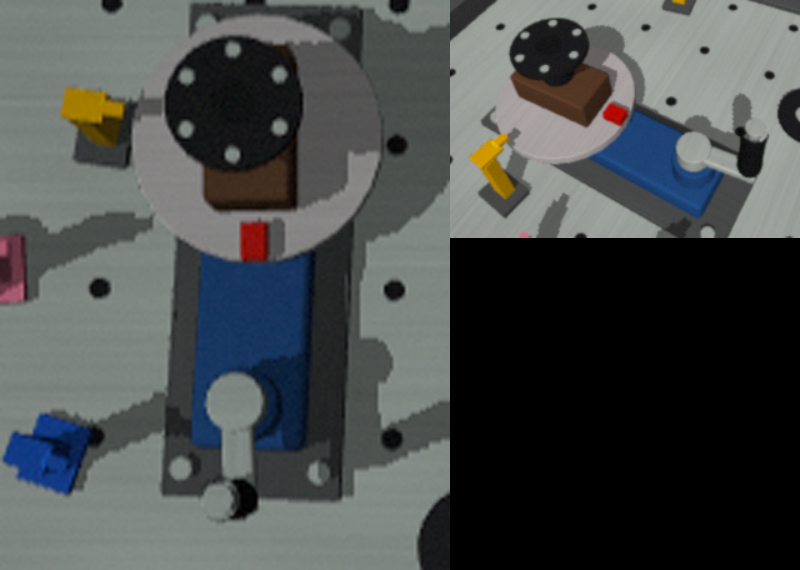

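The crop confirms the left unit: round bolted flange, sleeve at top pixel (194,296), hub (198,264), pointer tip (162,166), tab outer end (205,217). Moving above the sleeve now: first squaring the tool to the world, then translating.

Emit:
step_arm --commands '[0,0,0,0.105,0,0,0,0.105,0,0,0,0.107,1.22,-3.62,0,0,1.22,-3.62,0,0,1.22,-3.62,0,0,1.22,-3.62,0,0,1.22,-3.62,0,0,1.22,-3.62,0,0,1.22,-3.62,0,0,1.22,-3.62,0,0,1.22,-3.62,0,0]' --hand 9.3

```text
time_s: 1.1
tcp_pos: [281.1, -194.9, 243.4]
eef_rot: [1.0, -0.001, 0.0, -0.0]
ft_force: [0.7, 0.1, 0.2]
width: 92.9
finger_force: 0.0
```

Emit:
step_arm --commands '[1.22,-3.62,0,0,1.22,-3.62,0,0,1.22,-3.62,0,0,1.22,-3.62,0,0,1.22,-3.62,0,0,1.22,-3.62,0,0,1.22,-3.62,0,0,1.22,-3.62,0,0,1.22,-3.62,0,0,1.22,-3.62,0,0,0,0,0,0,0,0,0,0]'

```text
time_s: 2.1
tcp_pos: [402.9, 166.7, 243.0]
eef_rot: [1.0, 0.002, -0.001, 0.0]
ft_force: [-0.3, -1.6, -0.3]
width: 93.1
finger_force: 0.0
```

```bash
cat >> h.py <<'E'
from scipy.spatial.transform import Rotation as Ro
def wcal(s):
    c=manip.calibration("wrist"); T=np.eye(4);T[:3,:3]=Ro.from_quat(s["eef_rot"]).as_matrix();T[:3,3]=s["tcp_pos"]
    W=np.linalg.inv(T@np.array(c["T_tool_cam"])); return dict(camera_matrix=c["camera_matrix"],R=W[:3,:3],t=W[:3,3])
E
python3 - <<'E'
from h import *
s=manip.read_state(); p,d=manip.camera("wrist"); c=wcal(s)
np.savez("w1.npz",p=p,d=d,**c); cv2.imwrite("pics/w1.png",p[:,:,::-1])
print(s["eef_rot"].round(3) if hasattr(s["eef_rot"],"round") else s["eef_rot"],s["tcp_pos"],s["qpos"],s["time_s"])
for nm,uv,z in (("tip",(161.7,166),93),("tab",(204.7,217.3),83),("hub",(198.3,264),100),("plat",(206,176),80),("cap",(194.5,296),182)): print(nm,ray("top",uv,z).round(1))
print("side tip",ray("side",(134,300),93).round(1),"depth cap",d[d>0].min())
E
```

```text
[ 1.     0.002 -0.001  0.   ] [402.85469969 166.6962575  243.00048834] [ 1.35498818e-01  5.12420954e-02  1.78682171e+00 -1.54981082e-04
  1.30520152e+00  1.70177838e+00] 2.1
tip [684.5 294.   93. ]
tab [578.  202.2  83. ]
hub [479.9 209.8 100. ]
plat [666.5 202.4  80. ]
cap [416.2 201.4 182. ]
side tip [681.2 296.1  93. ] depth cap 56.055664
```

View pics/w1.png

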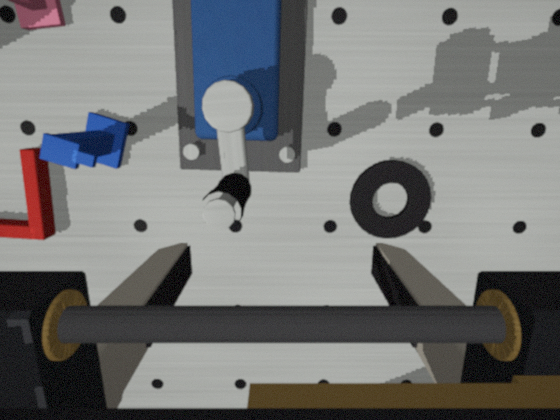

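The wrist view shows the cap at about (218,210) and the hub at (228,105), with the sleeve ahead and to the left of the open jaws.

```bash
python3 - <<'E'
from h import *
c=dict(np.load("w1.npz")); d=c["d"]
for nm,uv,z in (("cap",(218,210),182),("hub",(228,105),100)): print(nm,ray("",uv,z,c).round(1),d[uv[1],uv[0]])
E
```

```text
cap [418.1 206.1 182. ] 210.54639
hub [481.2 209.9 100. ] 272.17673
```

Emit:
step_arm --commands '[0.68,-1.89,0,0,0.68,-1.89,0,0,0,0,0,0,0,0,1.9,0,0,0,1.9,0,0,0,1.9,0,0,0,1.9,0,0,0,1.9,0,0,0,0,0]'

```text
time_s: 2.9
tcp_pos: [414.2, 200.2, 145.6]
eef_rot: [1.0, -0.001, -0.003, 0.001]
ft_force: [-0.1, -0.5, 0.6]
width: 92.9
finger_force: 0.0
```

Emit:
step_arm --commands '[0,0,0,0,0,0,0,0,0,0,0,0,0,0,0,0,0,0,0,0,0,0,0,0,0,0,0,0,0,0,0,0,0,0,0,0,0,0,0,0]' --hand 1.5

```text
time_s: 3.73
tcp_pos: [416.9, 203.0, 148.6]
eef_rot: [1.0, 0.0, -0.0, 0.0]
ft_force: [-0.8, -0.4, -0.5]
width: 31.2
finger_force: 0.0
```

```bash
python3 - <<'E'
from h import *
s=manip.read_state(); print(s["tcp_pos"],s["width"],s["finger_force"],s["ft_force"],s["time_s"])
E
```

```text
[416.85221401 203.00553991 148.62276819] 31.183623206944013 0.0 [-0.76357131 -0.43249351 -0.52736078] 3.7333
```

Emit:
step_arm --commands '[0,0,0,0,0,0,0,0,0,0,0,0,0,0,0,0,0,0,0,0]'

```text
time_s: 4.15
tcp_pos: [416.9, 203.0, 148.6]
eef_rot: [1.0, -0.0, -0.0, -0.0]
ft_force: [1.4, 1.7, -0.2]
width: 26.8
finger_force: 30.0
```

```bash
python3 - <<'E'
from h import *
s=manip.read_state(); print(s["tcp_pos"],s["width"],s["finger_force"],s["ft_force"],s["time_s"])
# path: hub, clockwise
hub=np.array([480.5,209.7]); v=s["tcp_pos"][:2]-hub; a0=np.arctan2(v[1],v[0]); print(np.hypot(*v),a0)
a=a0-np.arange(0,43)*0.09
P=hub+65*np.c_[np.cos(a),np.sin(a)]; P[0]=s["tcp_pos"][:2]
D=np.diff(P,axis=0)/10
for k in range(0,42,12): print((D[k:k+12]*[1,-1]).round(2).tolist())
E
```

```text
[416.88237709 203.0209891  148.6212574 ] 26.7905443555946 29.99998301267624 [ 1.43773452  1.73162866 -0.19906582] 4.15
63.96726609510185 -3.0369890482273596
[[-0.14, -0.57], [0.02, -0.58], [0.07, -0.58], [0.12, -0.57], [0.17, -0.56], [0.22, -0.54], [0.27, -0.52], [0.32, -0.49], [0.36, -0.46], [0.4, -0.43], [0.44, -0.39], [0.47, -0.35]]
[[0.5, -0.31], [0.52, -0.26], [0.55, -0.21], [0.56, -0.16], [0.57, -0.11], [0.58, -0.06], [0.58, -0.01], [0.58, 0.05], [0.58, 0.1], [0.57, 0.15], [0.55, 0.2], [0.53, 0.25]]
[[0.5, 0.3], [0.48, 0.34], [0.44, 0.38], [0.41, 0.42], [0.37, 0.45], [0.33, 0.49], [0.28, 0.51], [0.23, 0.54], [0.18, 0.55], [0.13, 0.57], [0.08, 0.58], [0.03, 0.58]]
[[-0.02, 0.58], [-0.08, 0.58], [-0.13, 0.57], [-0.18, 0.56], [-0.23, 0.54], [-0.27, 0.52]]
```

Held with 30 N. Now cranking, with a force check between calls.

Emit:
step_arm --commands '[-0.04,-0.57,0,0,0.02,-0.58,0,0,0.07,-0.58,0,0,0.12,-0.57,0,0,0.17,-0.56,0,0,0.22,-0.54,0,0,0.27,-0.52,0,0,0.32,-0.49,0,0,0.36,-0.46,0,0,0.4,-0.43,0,0,0.44,-0.39,0,0,0.47,-0.35,0,0]'

```text
time_s: 5.15
tcp_pos: [445.3, 263.9, 148.6]
eef_rot: [1.0, -0.0, -0.0, -0.0]
ft_force: [-2.1, -2.8, 1.3]
width: 26.4
finger_force: 30.0
```

```bash
cat > n.py <<'E'
from h import *
import sys
s=manip.read_state(); v=s["tcp_pos"][:2]-np.array([480.5,209.7]); print(s["tcp_pos"].round(1),s["width"],s["finger_force"],s["ft_force"].round(1),np.hypot(*v),np.degrees(np.arctan2(v[1],v[0])),s["time_s"])
p,d=manip.camera("top"); cv2.imwrite(f"pics/{sys.argv[1]}.png",p[:,:,::-1])
m=cv2.inRange(cv2.cvtColor(p,cv2.COLOR_RGB2HSV),(0,200,60),(5,255,255)); m[:,:130]=0;m[:,300:]=0
k,l,st,c=cv2.connectedComponentsWithStats(m)
for i in range(1,k):
    if st[i,4]>15: t=ray("top",c[i],85)[:2]-[666.5,202.4]; print("tab",st[i],c[i],t+[666.5,202.4],np.hypot(*t),np.degrees(np.arctan2(t[1],t[0])))
E
python3 n.py a1
```

```text
[445.3 263.9 148.6] 26.418581747666302 30.000105500221252 [-2.1 -2.8  1.3] 64.61758653658786 123.01926727895224 5.15
tab [180 199  12  14  95] [185.76842105 205.51578947] [602.23835108 242.15998161] 75.5672922621776 148.25408340156986
```

Emit:
step_arm --commands '[0.5,-0.31,0,0,0.52,-0.26,0,0,0.55,-0.21,0,0,0.56,-0.16,0,0,0.57,-0.11,0,0,0.58,-0.06,0,0,0.58,-0.01,0,0,0.58,0.05,0,0,0.58,0.1,0,0,0.57,0.15,0,0,0.55,0.2,0,0,0.53,0.25,0,0]'

```text
time_s: 6.2
tcp_pos: [512.7, 266.9, 148.7]
eef_rot: [1.0, -0.0, 0.0, -0.0]
ft_force: [-0.8, 3.7, 0.4]
width: 26.7
finger_force: 30.0
```

```bash
python3 n.py a2
```

```text
[512.7 266.9 148.7] 26.736796578372584 30.0001260638237 [-0.8  3.7  0.4] 65.66097448541335 60.67452370739288 6.2
tab [166 186  14  12  96] [172.33333333 191.70833333] [631.37566878 271.37685848] 77.40494589632904 116.98606175099002
```

Emit:
step_arm --commands '[0.5,0.3,0,0,0.48,0.34,0,0,0.44,0.38,0,0,0.41,0.42,0,0,0.37,0.45,0,0,0.33,0.49,0,0,0.28,0.51,0,0,0.23,0.54,0,0,0.18,0.55,0,0,0.13,0.57,0,0,0.08,0.58,0,0,0.03,0.58,0,0]'

```text
time_s: 7.25
tcp_pos: [546.5, 209.1, 148.7]
eef_rot: [1.0, -0.0, 0.0, 0.0]
ft_force: [-0.5, 0.5, -0.4]
width: 26.6
finger_force: 30.0
```

```bash
python3 n.py a3; python3 -c "
from h import *
p,d=manip.camera('top');q,d=manip.camera('side')
o=np.hstack([cv2.resize(p[130:230,120:220],(400,400),interpolation=2),cv2.resize(q[240:380,80:220],(400,400),interpolation=2)]);cv2.imwrite('pics/c3.png',o[:,:,::-1])"
```

```text
[546.5 209.1 148.7] 26.64406469403053 30.000122487545013 [-0.5  0.5 -0.4] 65.98629353261913 -0.5046660093339969 7.25
```

View pics/c3.png

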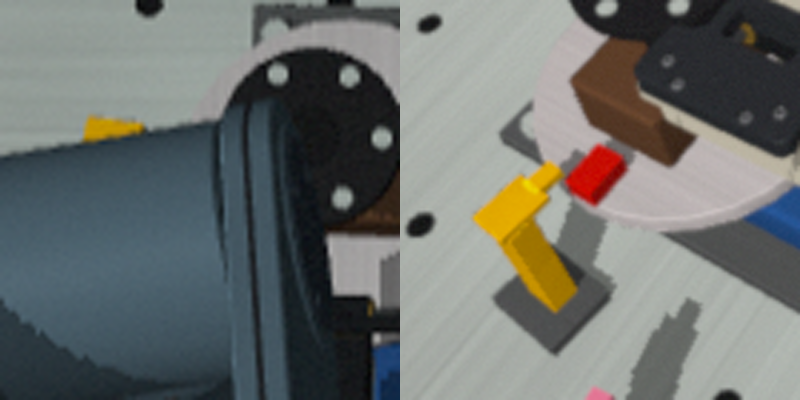

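The side crop shows the tab's outer end at crop (581,193), still just short of the pointer tip at (563,170). The arm hides the tab in the top view.

```bash
python3 -c "
from h import *
for u,z in (((137,299.5),93),((143.4,307.5),83),((143.4,305),87)):
  r=ray('side',u,z)[:2];t=r-[666.5,202.4];print(r,np.hypot(*t),np.degrees(np.arctan2(t[1],t[0])))
a=np.radians(-0.5)-np.arange(5)*.09;print(np.diff(6.55*np.c_[np.cos(a),-np.sin(a)],axis=0))"
```

```text
[677.90007945 293.50138803] 91.81189853557169 82.86730142790036
[666.99694456 296.04839517] 93.6497136789056 89.69596319642162
[667.25860205 294.1779321 ] 91.7810672056955 89.52642530938962
[[-0.03164594  0.58845074]
 [-0.08440696  0.58322484]
 [-0.13648474  0.57327799]
 [-0.18745775  0.55869073]]
```

Emit:
step_arm --commands '[-0.03,0.58,0,0,-0.08,0.58,0,0,-0.07,0.3,0,0,0,0,0,0,0,0,0,0,0,0,0,0,0,0,0,0,0,0,0,0]'

```text
time_s: 8.07
tcp_pos: [544.8, 195.2, 148.7]
eef_rot: [1.0, -0.0, 0.0, 0.0]
ft_force: [2.7, -1.7, -1.4]
width: 27.2
finger_force: 30.0
```

```bash
python3 n.py a4; python3 -c "
from h import *
q,d=manip.camera('side')
cv2.imwrite('pics/c4.png',cv2.resize(q[240:380,80:220],(560,560),interpolation=2)[:,:,::-1])"
```

```text
[544.8 195.2 148.7] 27.236909072413464 29.999766647815704 [ 2.7 -1.7 -1.4] 65.87951200020733 -12.746373561126545 8.0667
```

View pics/c4.png

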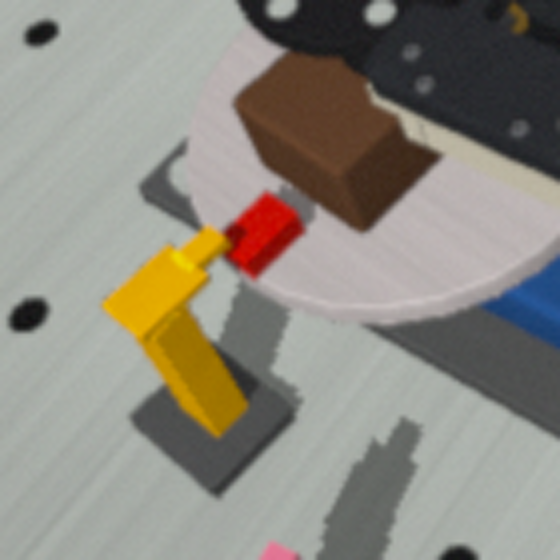

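The pointer tip is at crop (226,238), just above the tab's outer end, whose middle is near (237,252). I'll compute the remaining gap.

```bash
python3 -c "
from h import *
for u,z in (((80+226/4,240+238/4),93),((80+237/4,240+252/4),83)): print(ray('side',u,z)[:2])"
```

```text
[678.54993119 293.83727571]
[677.51066952 293.20463046]
```

Aligned to about 1 mm. Releasing and lifting.

Emit:
step_arm --commands '[0,0,0,0,0,0,0,0,0,0,0,0,0,0,0,0,0,0,0,0,0,0,0,0,0,0,0,0]' --hand 7.0

```text
time_s: 8.75
tcp_pos: [544.5, 195.4, 148.7]
eef_rot: [1.0, -0.0, -0.0, -0.0]
ft_force: [0.7, -0.8, 0.8]
width: 68.0
finger_force: 0.0
```

Emit:
step_arm --commands '[0,0,-1,0,0,0,-2,0,0,0,-2,0,0,0,-2,0,0,0,-2,0,0,0,-2,0,-3,2,0,0,-3,2,0,0,-3,2,0,0,-3,2,0,0,-3,2,0,0,-3,2,0,0]'

```text
time_s: 9.75
tcp_pos: [363.1, 74.8, 259.3]
eef_rot: [1.0, 0.0, 0.001, 0.0]
ft_force: [0.4, -0.9, -0.1]
width: 70.0
finger_force: 0.0
```

Emit:
step_arm --commands '[0,4,0,0,0,4,0,0,0,4,0,0,0,4,0,0,0,0,0,0,0,0,0,0,0,0,0,0,0,0,0,0]'

```text
time_s: 10.42
tcp_pos: [364.5, -83.5, 258.9]
eef_rot: [1.0, 0.001, 0.0, -0.0]
ft_force: [0.8, 0.0, -0.3]
width: 69.6
finger_force: 0.0
```

```bash
python3 n.py a5; python3 -c "
from h import *
p,d=manip.camera('top')
cv2.imwrite('pics/c5.png',cv2.resize(p[120:320,110:270],(480,600),interpolation=2)[:,:,::-1])"
```

```text
[364.5 -83.5 258.9] 69.63282938366468 0.0 [ 0.8  0.  -0.3] 315.3287397966838 -111.58644663932849 10.4167
tab [162 165  13  10  99] [167.95959596 169.37373737] [679.21190867 282.41130737] 81.01482536366827 80.972504533275
```

View pics/c5.png

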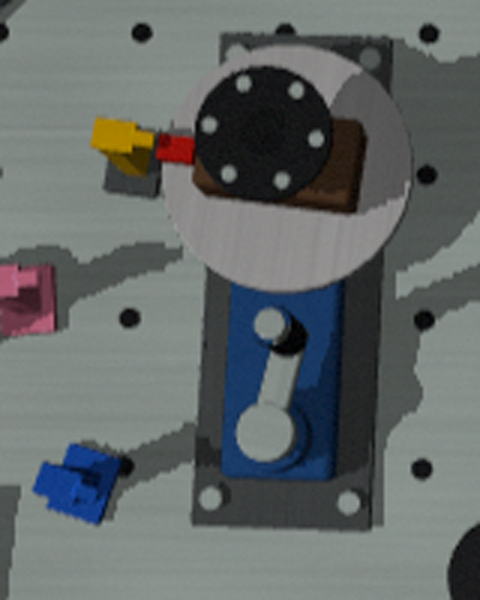

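The top crop shows the tab's outer end at (158,148), at the pointer tip (154,138). That is a few mm apart including parallax, well inside 18 mm. The hand is clear.

```bash
python3 -c "
from workcell import manip
print(manip.sign_off())"
```

```text
the job is handed in; nothing more can be done
None
```

The flange positioner was cranked clockwise with its sleeve held throughout, its red tab left within a few mm of its yellow pointer, the other crank not touched, and the job handed in at about 10.5 s (no verdict was returned).

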